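# Find the unlocked hatch of the bench duct and push it open

## Robot

A 6-joint arm with a two-finger parallel gripper is mounted at the origin on a cart in front of the work surface, level with it; the furniture and walls round the work are solid. World frame = base frame: x ahead of the robot, y to its left, z up, the work surface at z = 0. Lengths are in m, angles in rad, forces in N, time in s.
With the tool pointing down it reaches from about 0.15 to 0.775 m from the base axis. Payload 6.1 kg.
Tool frame: the origin (TCP) lies at the very end of the fingers, on their centre line; the grasp point (between the pads) lies 19 mm behind it; z points along the fingers, y is the line along which they close (so a half turn about z gives the same grasp; the last joint's range is limited). The gripper opens to 85 mm and grips with 20 to 120 N. Pads are 22 mm wide; open, the fingers measure 114 mm over their backs; the gripper's body (76 mm by 85 mm) begins 54 mm behind the grasp point. The pads swing forward as they close: fully open they stand 13 mm farther back than shut.
Start: joints at [-1.26, 0.126, -0.04, 1.405, 0, 1.571], TCP at [0.161, -0.5, 0.231] pointing down, gripper open.
Joint ranges: [-2.72, 2.72], [-0.95, 1.95], [-1.27, 1.35], [-1.78, 2.02], [-1.46, 1.47], [-3.14, 3.14]. Speed limits (rad/s): [2.39, 2.39, 3.01, 3.14, 3.14, 3.14].

## Interface

Orientations are given as a unit quaternion [x, y, z, w].
In Python, from station import r gives the robot as it stands.
- The arm moves only by the shell command python3 shift.py 'ROWS'. ROWS is a JSON list that holds a single list of rows (three levels of brackets), with 1 to 5 rows, each of 7 numbers: a rotation vector rx, ry, rz in parts of the range, where 1.0 means pi rad, then dx, dy, dz in shares of the most that a row can go, 1 being 62.5 mm, then the opening from 0.0 (shut) to 1.0 (fully open); each row shifts and turns the commanded pose from where the row before left it, along the tool's axes as they then stand; what a row does not reach is not made up. A row lasts 1/8 s, in which the tool goes at most 0.0625 m and 0.188 rad, less where a joint would pass 70% of its speed; a pose out of reach is approached as far as the arm can. The fingers move at their own pace and stop on an object; the grip force is fixed at half the most. Time passes only in rows, so rows that do not move let the fingers close. It prints the time, the measured TCP pose, the force, the opening and the grip force at its end. A shift or turn number past 1, either way, is cut back to 1. Input that does not fit is refused with a message, and nothing moves.
- r.read_state(): the state, without advancing time (a new reading comes with each control period).
- r.read_camera(name): name is "side" or "top" or "wrist"; returns (picture, depth): 384x512x3 uint8, red, green, blue; 384x512 float32, m along the optical axis (not along the pixel's ray), 0 where there is no reading.
- r.calibration(name): a dict with "K" (3x3 intrinsics, pixels), "pose" (4x4, takes a point from camera to world coordinates); the wrist camera has in their place "T_tool_cam" (4x4, takes a point from camera to tool coordinates, whose origin is the TCP and whose axes are the flange's). Camera axes: x right, y up, looking along -z (the intrinsics and any distortion apply to the point x, -y, -z); pixel columns grow to the right and rows downward; lengths in m; the calibration is good to about 2 mm. A picture is of the moment at which its call begins: read the wrist's pose just before it. calibration takes no time and is no camera call.
- r.job_done(): hands the job in; it is judged then, once.
The state is a dict: "t": time; "qpos": joint angles; "joint_velocities": joint speeds; "effort": joint torques, N m; "eef_pos": TCP position; "ee_rot": TCP orientation; "wrist_force": force on the tool from outside, world axes, zero at the start; "moment": the same for the moment, N m; "opening": opening from 0.0 (shut) to 1.0 (fully open); "finger_force": force on a finger pad.
Only numpy, scipy, OpenCV 4.12 (cv2) and the standard library are available. Lean on these libraries where they do the work, as an engineer would, in place of code of your own. Each camera call takes 0.05 s, during which the arm holds its last target. There are 200 camera calls.

## Task

Three of the four identical hatches in the bench service duct are locked from inside and one is not. Press gently on the ridged near ends of the hatches with the closed fingertips to find the one that rocks, then push that end down until the hatch is fully open, and draw back. Only press from above: do not hook or lift a hatch from beneath, and leave the things that stand on and round the duct where they are.

Things in the scene. Friction and masses are not known exactly. Their poses are not given: they have to be found in the camera images.
- duct: Grey bench duct, a box 80 mm high, 332 mm along y, from x = -78 to +112 mm, fixed. Origin on the worktop under the mid of the pivot line; x points to its far side, y left along the row. Flush in its top (z = 80 mm) lie four identical hatches at y = +117, +39, -39, -117 mm, in openings 124 (x) x 66 (y) mm, hollow 60 mm deep below. From x = 62 to 112 mm is a ledge with things on it.
- hatch_1 (a joint): Tilt of hatch 1 (1 leftmost, 4 rightmost), an aluminium plate 120 (x) x 62 (y) x 8 mm pivoted across its middle along the duct's y. 0 = shut, flush; positive (rad) = near end down, far end up; 0.8 = fully open, at its stop. Any one of the four may be free. A locked one gives under 0.05 rad; the free one gives way to about 2 N at its pad (6 N nearer the pivot) and stays where left.
- hatch_1_pad (a point): Middle of the ridged thumb pad on the top face of hatch 1, 38 mm from the pivot line towards the near end, 80 mm above the worktop when shut; moves with the hatch. Press here straight down. A fingertip going straight down here has the free hatch fully open when some 25 to 45 mm below the duct's top, depending on the finger's thickness.
- hatch_2 (a joint): Tilt of hatch 2 (1 leftmost, 4 rightmost), an aluminium plate 120 (x) x 62 (y) x 8 mm pivoted across its middle along the duct's y. 0 = shut, flush; positive (rad) = near end down, far end up; 0.8 = fully open, at its stop. Any one of the four may be free. A locked one gives under 0.05 rad; the free one gives way to about 2 N at its pad (6 N nearer the pivot) and stays where left.
- hatch_2_pad (a point): Middle of the ridged thumb pad on the top face of hatch 2, 38 mm from the pivot line towards the near end, 80 mm above the worktop when shut; moves with the hatch. Press here straight down. A fingertip going straight down here has the free hatch fully open when some 25 to 45 mm below the duct's top, depending on the finger's thickness.
- hatch_3 (a joint): Tilt of hatch 3 (1 leftmost, 4 rightmost), an aluminium plate 120 (x) x 62 (y) x 8 mm pivoted across its middle along the duct's y. 0 = shut, flush; positive (rad) = near end down, far end up; 0.8 = fully open, at its stop. Any one of the four may be free. A locked one gives under 0.05 rad; the free one gives way to about 2 N at its pad (6 N nearer the pivot) and stays where left.
- hatch_3_pad (a point): Middle of the ridged thumb pad on the top face of hatch 3, 38 mm from the pivot line towards the near end, 80 mm above the worktop when shut; moves with the hatch. Press here straight down. A fingertip going straight down here has the free hatch fully open when some 25 to 45 mm below the duct's top, depending on the finger's thickness.
- hatch_4 (a joint): Tilt of hatch 4 (1 leftmost, 4 rightmost), an aluminium plate 120 (x) x 62 (y) x 8 mm pivoted across its middle along the duct's y. 0 = shut, flush; positive (rad) = near end down, far end up; 0.8 = fully open, at its stop. Any one of the four may be free. A locked one gives under 0.05 rad; the free one gives way to about 2 N at its pad (6 N nearer the pivot) and stays where left.
- hatch_4_pad (a point): Middle of the ridged thumb pad on the top face of hatch 4, 38 mm from the pivot line towards the near end, 80 mm above the worktop when shut; moves with the hatch. Press here straight down. A fingertip going straight down here has the free hatch fully open when some 25 to 45 mm below the duct's top, depending on the finger's thickness.
- eyepiece: Bystander: spare eyepiece, black with a white collar, 40 mm across, 49 mm tall, standing on the duct's far ledge. Origin at the centre of its underside. Leave it alone.
- vial: Bystander: clear glass vial with black cap, 23 mm across, 52 mm tall, standing on the duct's far ledge. Origin at the centre of its underside. Leave it alone.
- beaker: Bystander: small glass beaker, 45 mm across, 57 mm tall, on the worktop to the left of the duct. Origin at the centre of its underside. Leave it alone.
- dropper: Bystander: amber dropper bottle, 35 mm across, 104 mm tall, on the worktop to the left of the duct. Origin at the centre of its underside. Leave it alone.
- lens: Bystander: black auxiliary lens ring, 52 mm across, 17 mm tall, on the worktop to the right of the duct. Origin at the centre of its underside. Leave it alone.
- timer: Bystander: white bench timer, 62x64x20 mm, on the worktop to the right of the duct. Origin at the centre of its underside. Leave it alone.

How it is judged:
By the outcome, as a careful person would: the job done as asked, in the order asked, and still so for the second after the job is handed in, with the robot touching nothing.
It also fails if it takes over 42 s, if anything falls off the work surface, if the arm or the gripper's body presses on something with over 40 N, if the wrist force passes 120 N, or if a joint passes its speed limit or range.

## Working session

There is one attempt and no reset: what is moved stays moved. The work goes in short steps, Python scripts to look and compute and a shell command to move; the robot and the scene stay as the last step left them, time stands still between calls to the robot, and variables do not carry over. Pictures are saved under pics/ and viewed, at most 10 in all, crops included, and the job is handed in when it is done.

```bash
ls; mkdir -p pics; python3 - <<'E'
from station import r
import cv2,numpy as np
for n in("top","side"):
    p,d=r.read_camera(n); cv2.imwrite(f"pics/{n}.png",p[...,::-1]); np.save(f"{n}_d.npy",d)
    c=r.calibration(n); print(n,c); 
s=r.read_state();print(s['t'],s['eef_pos'],s['ee_rot'],s['opening'])
E
```

```text
pics
shift.py
station.py
top {'K': array([[496.08241931,   0.        , 252.70444541],
       [  0.        , 496.08241931, 202.87098947],
       [  0.        ,   0.        ,   1.        ]]), 'pose': array([[-0.01330051,  0.98149428, -0.19102899,  0.23034248],
       [-0.99971606, -0.01683048, -0.01686802, -0.00461749],
       [-0.01977097,  0.1907504 ,  0.98143945,  1.64000294],
       [ 0.        ,  0.        ,  0.        ,  1.        ]])}
side {'K': array([[405.22429853,   0.        , 254.34778318],
       [  0.        , 405.22429853, 187.68491866],
       [  0.        ,   0.        ,   1.        ]]), 'pose': array([[-0.99528735,  0.06325806, -0.07349492,  0.41813007],
       [-0.09313047, -0.41242186,  0.90622013,  1.2121318 ],
       [ 0.02701481,  0.90879405,  0.41636951,  0.61944029],
       [ 0.        ,  0.        ,  0.        ,  1.        ]])}
0.1 [ 0.16044688 -0.49946768  0.23059681] [ 9.87949253e-01  1.54776355e-01 -9.68156104e-05 -7.37799574e-04] 0.9968964461839881
```

View pics/top.png

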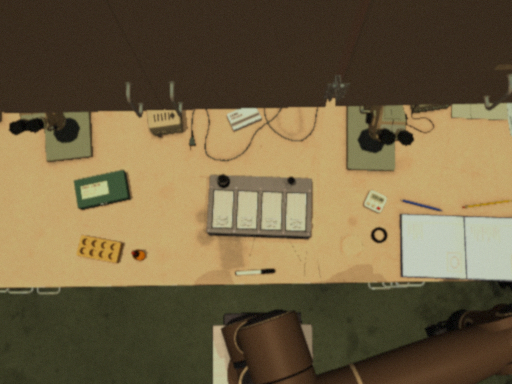

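View pics/side.png

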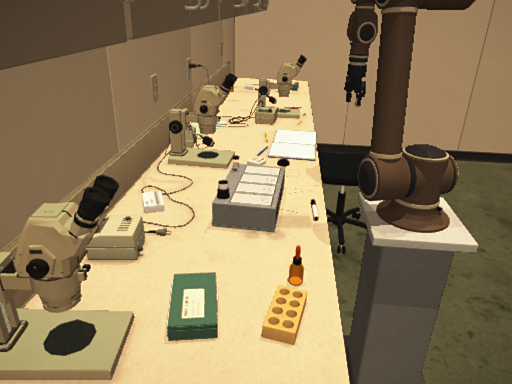

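The top view shows the duct at about (208–312, 177–238), with four pale hatches near (222/247/272/296, 211) and the eyepiece and vial on the far ledge at (223, 181) and (291, 181). The side view shows the same duct at (250, 195), with nothing tall close to it apart from those two.

```bash
cat > h.py <<'E'
import numpy as np,cv2
def ray(c,uv,z):
    K,T=c["K"],c["pose"]; uv=np.atleast_2d(uv).astype(float)
    d=np.c_[(uv[:,0]-K[0,2])/K[0,0],-(uv[:,1]-K[1,2])/K[1,1],-np.ones(len(uv))]@T[:3,:3].T
    return T[:3,3]+d*((z-T[2,3])/d[:,2])[:,None]
def pts(c,uv,dep):
    K,T=c["K"],c["pose"]; uv=np.atleast_2d(uv).astype(float)
    return T[:3,3]+(np.c_[(uv[:,0]-K[0,2])/K[0,0],-(uv[:,1]-K[1,2])/K[1,1],-np.ones(len(uv))]*np.asarray(dep)[:,None])@T[:3,:3].T
E
python3 - <<'E'
from station import r
from h import *
for n,(x0,x1,y0,y1) in {"top":(205,316,185,240),"side":(215,290,160,230)}.items():
    c=r.calibration(n);p=cv2.imread(f"pics/{n}.png");d=np.load(n+"_d.npy")
    g=p.min(2); m=np.zeros_like(g); m[y0:y1,x0:x1]=(g[y0:y1,x0:x1]>(125 if n=="top" else 135))
    cs,_=cv2.findContours(m,cv2.RETR_EXTERNAL,cv2.CHAIN_APPROX_NONE)
    for k in cs:
        if cv2.contourArea(k)<60: continue
        uv=k[:,0]; w=ray(c,uv,.08); q=np.zeros_like(m);cv2.drawContours(q,[k],-1,1,-1)
        v,u=np.nonzero(q); P=pts(c,np.c_[u,v],d[v,u]); 
        print(n,cv2.contourArea(k),cv2.boundingRect(k),cv2.minAreaRect((w[:,:2]*1000).astype(np.float32)),"z,mean",np.median(P,0).round(4))
E
```

```text
top 617.5 (286, 193, 20, 37) ((505.1064453125, -113.80413818359375), (58.97222137451172, 118.108642578125), 85.750244140625) z,mean [ 0.5034 -0.1137  0.0801]
top 614.5 (262, 192, 19, 37) ((510.0915832519531, -35.844078063964844), (57.57342529296875, 116.92620849609375), 88.63684844970703) z,mean [ 0.5068 -0.036   0.0805]
top 611.5 (237, 191, 20, 37) ((513.8458862304688, 41.532772064208984), (59.97674560546875, 117.40424346923828), 86.60768127441406) z,mean [0.512  0.0411 0.0799]
top 607.5 (213, 191, 20, 36) ((517.2423706054688, 119.59393310546875), (59.788978576660156, 115.00537872314453), 87.01512908935547) z,mean [0.5156 0.1203 0.0798]
side 372.0 (276, 165, 14, 65) ((419.576416015625, 54.21546936035156), (34.187896728515625, 467.9662170410156), 0.8944108486175537) z,mean [ 0.4112 -0.0212  0.0013]
side 1712.0 (215, 160, 66, 47) ((557.4161987304688, -36.02032470703125), (389.2743225097656, 223.6756591796875), 86.55396270751953) z,mean [ 0.5169 -0.0237  0.0807]
```

Hatch centres fit a duct at about (0.511, 0.003) with a yaw of about -0.052 rad and its top at 0.080. Both cameras agree on that height. I'll shut the fingers, align to the duct and go above pad 4 first.

The rows are not in the units I measure in: shifts go in shares of 62.5 mm and turns go in shares of pi rad. I convert before sending: -0.034 m is -0.544, 0.024 m is 0.384, 0.183 rad / 3.1416 = 0.0583.

```bash
python3 shift.py '[[[0,0,0.0573,0,0,0,0],[0,0,0.0583,0,0,0,0],[0,0,0,0.384,-0.544,0,0],[0,0,0,0.384,-0.544,0,0],[0,0,0,0.384,-0.544,0,0]]]'; python3 shift.py '[[[0,0,0,0.384,-0.544,0,0],[0,0,0,0.384,-0.544,0,0],[0,0,0,0.384,-0.544,0,0],[0,0,0,0.384,-0.544,0,0],[0,0,0,0.384,-0.544,0.32,0]]]'; python3 shift.py '[[[0,0,0,0.384,-0.544,0.32,0],[0,0,0,0.384,-0.544,0.32,0],[0,0,0,0.384,-0.544,0.32,0],[0,0,0,0.352,-0.48,0.32,0],[0,0,0,0,0,0,0]]]'
```

```text
t: 0.72
eef_pos: [0.2382, -0.4006, 0.2309]
ee_rot: [1.0, -0.026, -0.0, -0.0]
wrist_force: [-0.1, -0.7, 0.9]
opening: -0.002
finger_force: 0.0
t: 1.35
eef_pos: [0.3678, -0.2375, 0.212]
ee_rot: [1.0, -0.026, 0.001, 0.001]
wrist_force: [-0.3, -0.4, 0.6]
opening: 0.005
finger_force: 0.0
t: 1.98
eef_pos: [0.4671, -0.1094, 0.1292]
ee_rot: [1.0, -0.024, -0.002, -0.0]
wrist_force: [-0.8, -0.6, 0.7]
opening: 0.001
finger_force: 0.0
```

```bash
cat > go.py <<'E'
from station import r
from scipy.spatial.transform import Rotation as R
import numpy as np
P=np.array([[.4794,.1216],[.4754,.0435],[.4713,-.0339],[.4672,-.1118]])
s=r.read_state();M=R.from_quat(s['ee_rot']).as_matrix()
print(s['t'],s['eef_pos'],'yaw',np.arctan2(M[1,0],M[0,0]),'tilt',M[:,2],s['wrist_force'])
for i,p in enumerate(P,1): print(i,(M.T@(np.r_[p,.095]-s['eef_pos'])).round(4))
E
python3 go.py
```

```text
1.975 [ 0.46706546 -0.10937015  0.12918052] yaw -0.04869730911493442 tilt [-0.00355962  0.0010634  -0.9999931 ] [-0.79484937 -0.63660648  0.69976343]
1 [ 0.0012 -0.2313  0.0344]
2 [ 0.001  -0.1531  0.0343]
3 [ 0.0007 -0.0756  0.0342]
4 [0.0004 0.0025 0.0342]
```

Scaled: 0.02 m is 0.32, 0.003 m is 0.048.

```bash
python3 shift.py '[[[0,0,0,0,0.04,0.32,0],[0,0,0,0,0,0.32,0],[0,0,0,0,0,0.048,0],[0,0,0,0,0,0,0]]]'; python3 shift.py '[[[0,0,0,0,0,0.032,0],[0,0,0,0,0,0,0]]]'; python3 shift.py '[[[0,0,0,0,0,0.032,0],[0,0,0,0,0,0,0]]]';python3 shift.py '[[[0,0,0,0,0,0.032,0],[0,0,0,0,0,0,0]]]'
```

```text
t: 2.48
eef_pos: [0.467, -0.1142, 0.0889]
ee_rot: [1.0, -0.026, 0.0, 0.0]
wrist_force: [0.4, -0.5, 0.1]
opening: 0.001
finger_force: 0.0
t: 2.72
eef_pos: [0.4674, -0.1139, 0.0868]
ee_rot: [1.0, -0.026, 0.0, 0.0]
wrist_force: [-0.4, -0.2, 0.0]
opening: -0.001
finger_force: 0.0
t: 2.98
eef_pos: [0.467, -0.1137, 0.0842]
ee_rot: [1.0, -0.026, -0.0, -0.0]
wrist_force: [-0.2, 0.3, 0.2]
opening: 0.002
finger_force: 0.0
t: 3.22
eef_pos: [0.467, -0.1137, 0.0821]
ee_rot: [1.0, -0.026, -0.0, -0.0]
wrist_force: [-0.5, -0.0, -0.3]
opening: 0.0
finger_force: 0.0
```

Scaled: 0.001 m is 0.016.

```bash
for k in 1; do python3 shift.py '[[[0,0,0,0,0,0.016,0],[0,0,0,0,0,0,0]]]'; python3 shift.py '[[[0,0,0,0,0,0.016,0],[0,0,0,0,0,0,0]]]';python3 shift.py '[[[0,0,0,0,0,0.016,0],[0,0,0,0,0,0,0]]]';python3 shift.py '[[[0,0,0,0,0,0.016,0],[0,0,0,0,0,0,0]]]'; done | grep -E "eef|wrist"
```

```text
eef_pos: [0.467, -0.1138, 0.0812]
wrist_force: [-0.3, -0.6, -0.3]
eef_pos: [0.467, -0.1138, 0.0802]
wrist_force: [0.1, -0.8, 0.6]
eef_pos: [0.4671, -0.1138, 0.0795]
wrist_force: [-2.4, -0.4, 3.5]
eef_pos: [0.4672, -0.1138, 0.0794]
wrist_force: [-5.0, 1.0, 10.8]
```

Hatch 4 holds at 10.8 N, so it is locked. Next is hatch 3.

Scaled: -0.039 m is -0.624, -0.012 m is -0.192.

```bash
python3 shift.py '[[[0,0,0,0,0,-0.192,0],[0,0,0,0,-0.624,-0.048,0],[0,0,0,0,-0.624,0,0],[0,0,0,0,0,0.144,0],[0,0,0,0,0,0,0]]]'; python3 shift.py '[[[0,0,0,0,0,0.048,0],[0,0,0,0,0,0.032,0],[0,0,0,0,0,0,0]]]'; python3 shift.py '[[[0,0,0,0,0,0.016,0],[0,0,0,0,0,0,0]]]';python3 shift.py '[[[0,0,0,0,0,0.016,0],[0,0,0,0,0,0,0]]]';python3 go.py
```

```text
t: 4.85
eef_pos: [0.4707, -0.036, 0.0837]
ee_rot: [1.0, -0.026, -0.001, 0.0]
wrist_force: [-0.3, 0.4, 0.6]
opening: -0.001
finger_force: 0.0
t: 5.22
eef_pos: [0.4712, -0.0366, 0.0795]
ee_rot: [1.0, -0.027, 0.0, 0.0]
wrist_force: [-1.3, -1.4, 3.0]
opening: -0.003
finger_force: 1.4
t: 5.48
eef_pos: [0.4712, -0.0366, 0.0794]
ee_rot: [1.0, -0.027, 0.0, 0.0]
wrist_force: [-4.2, -1.5, 10.4]
opening: 0.003
finger_force: 5.2
t: 5.72
eef_pos: [0.4712, -0.0366, 0.0793]
ee_rot: [1.0, -0.026, 0.001, 0.001]
wrist_force: [-7.7, -0.4, 17.7]
opening: 0.001
finger_force: 9.0
5.725 [ 0.47121411 -0.03660983  0.07932279] yaw -0.05298167982180597 tilt [ 0.00134915 -0.00105819 -0.99999853] [-7.69954662 -0.3790561  17.67280799]
1 [-0.0002 -0.1584 -0.0158]
2 [-0.     -0.0802 -0.0158]
3 [-0.     -0.0027 -0.0157]
4 [-0.      0.0753 -0.0156]
```

Hatch 3 is locked too, holding at 17.7 N. Next is hatch 2.

Scaled: -0.04 m is -0.64, -0.012 m is -0.192.

```bash
python3 shift.py '[[[0,0,0,0,0,-0.192,0],[0,0,0,0,-0.64,-0.064,0],[0,0,0,0,-0.64,0,0],[0,0,0,0,0,0.16,0],[0,0,0,0,0,0,0]]]'; python3 shift.py '[[[0,0,0,0,0,0.048,0],[0,0,0,0,0,0.032,0],[0,0,0,0,0,0,0]]]'; python3 shift.py '[[[0,0,0,0,0,0.016,0],[0,0,0,0,0,0,0]]]';python3 go.py
```

```text
t: 6.35
eef_pos: [0.4729, 0.007, 0.0823]
ee_rot: [1.0, -0.001, -0.001, -0.014]
wrist_force: [-0.8, 0.6, 0.3]
opening: 0.004
finger_force: 0.0
t: 6.72
eef_pos: [0.4738, 0.0068, 0.0801]
ee_rot: [1.0, -0.002, 0.0, -0.014]
wrist_force: [-5.4, -0.2, 12.0]
opening: -0.002
finger_force: 5.8
t: 6.98
eef_pos: [0.4739, 0.0068, 0.08]
ee_rot: [1.0, -0.002, 0.001, -0.014]
wrist_force: [-7.7, -1.8, 19.2]
opening: -0.002
finger_force: 9.5
6.975 [0.473898   0.00683618 0.0800078 ] yaw -0.0034121793379322976 tilt [ 0.00121541  0.02862983 -0.99958934] [-7.7127206  -1.75368883 19.1729846 ]
1 [ 0.0051 -0.1152 -0.0117]
2 [ 0.0014 -0.0371 -0.0139]
3 [-0.0024  0.0403 -0.0162]
4 [-0.0063  0.1182 -0.0184]
```

The arm stopped short at y = 0.007, over the web between the hatches, and the tool turned a little. I'll back off and check the joints.

Scaled: -0.015 m is -0.24.

```bash
python3 shift.py '[[[0,0,0,0,0,-0.24,0],[0,0,0,0,0,0,0]]]'; python3 go.py; python3 -c "
from station import r;print(r.read_state()['qpos'])"
```

```text
t: 7.22
eef_pos: [0.4749, 0.0067, 0.0939]
ee_rot: [1.0, -0.002, 0.001, -0.014]
wrist_force: [1.6, 0.1, 0.1]
opening: 0.005
finger_force: 0.0
7.225 [0.47490008 0.00666129 0.09393744] yaw -0.0030438625134573956 tilt [ 0.00214885  0.02895288 -0.99957847] [1.58365768 0.13571914 0.12217763]
1 [ 0.0042 -0.1149  0.0023]
2 [ 0.0004 -0.0369  0.    ]
3 [-0.0035  0.0405 -0.0022]
4 [-0.0073  0.1184 -0.0045]
[-0.00399412  0.06836207 -0.40796549  1.09243471  0.02896528  3.140642  ]
```

Joint 6 is at its limit of 3.14. I'll make a half turn the other way, which gives the same finger shape, and level the tool.

Scaled: -0.02 m is -0.32, -0.18 rad / 3.1416 = -0.0573.

```bash
python3 shift.py '[[[0,0,-0.0573,0,0,-0.32,0],[-0.0089,0.0016,0,0,0,0,0],[0,0,-0.0573,0,0,0,0],[0,0,-0.0573,0,0,0,0],[0,0,-0.0573,0,0,0,0]]]' >/dev/null; python3 shift.py '[[[0,0,-0.0573,0,0,0,0],[0,0,-0.0573,0,0,0,0],[0,0,-0.0573,0,0,0,0],[0,0,-0.0573,0,0,0,0],[0,0,-0.0573,0,0,0,0]]]'>/dev/null; python3 shift.py '[[[0,0,-0.0573,0,0,0,0],[0,0,-0.0573,0,0,0,0],[0,0,-0.0573,0,0,0,0],[0,0,-0.0573,0,0,0,0],[0,0,-0.0573,0,0,0,0]]]'>/dev/null; python3 shift.py '[[[0,0,-0.0573,0,0,0,0],[0,0,-0.0573,0,0,0,0],[0,0,-0.0105,0,0,0,0],[0,0,0,0,0,0,0]]]'; python3 go.py
```

```text
t: 9.6
eef_pos: [0.4737, 0.0064, 0.1122]
ee_rot: [0.117, 0.993, 0.002, 0.004]
wrist_force: [-0.5, -0.5, 0.6]
opening: 0.002
finger_force: 0.0
9.6 [0.47368642 0.00641335 0.11221154] yaw 2.906584441745883 tilt [ 0.0090489   0.00197573 -0.99995711] [-0.49437899 -0.51501595  0.57755843]
1 [0.0214 0.1133 0.0175]
2 [0.0071 0.0364 0.0173]
3 [-0.0069 -0.0398  0.0171]
4 [-0.0211 -0.1165  0.0169]
```

Scaled: 0.037 m is 0.592, 0.01 m is 0.16, -0.18 rad / 3.1416 = -0.0573.

```bash
python3 shift.py '[[[0,0,-0.0573,0,0,0,0],[0,0.0029,0,0,0.592,0.16,0],[0,0,0,0,0,0.16,0],[0,0,0,0,0,0,0]]]'; python3 go.py
```

```text
t: 10.1
eef_pos: [0.4752, 0.0431, 0.0919]
ee_rot: [0.026, 1.0, 0.001, -0.001]
wrist_force: [-0.1, -0.1, 0.3]
opening: -0.0
finger_force: 0.0
10.1 [0.47517867 0.04311715 0.09190722] yaw 3.089097526379496 tilt [-0.00116527  0.00214248 -0.99999703] [-0.13800179 -0.12475845  0.28901813]
1 [-0.0001  0.0786 -0.0029]
2 [-0.0002  0.0004 -0.0031]
3 [-0.0002 -0.0771 -0.0033]
4 [-0.0002 -0.1551 -0.0034]
```

Scaled: 0.009 m is 0.144, 0.002 m is 0.032.

```bash
python3 shift.py '[[[0,0,0,0,0,0.144,0],[0,0,0,0,0,0.032,0],[0,0,0,0,0,0,0]]]'; python3 shift.py '[[[0,0,0,0,0,0.016,0],[0,0,0,0,0,0,0]]]';python3 shift.py '[[[0,0,0,0,0,0.016,0],[0,0,0,0,0,0,0]]]';python3 shift.py '[[[0,0,0,0,0,0.016,0],[0,0,0,0,0,0,0]]]'
```

```text
t: 10.48
eef_pos: [0.4758, 0.043, 0.0818]
ee_rot: [0.026, 1.0, 0.001, 0.0]
wrist_force: [-0.7, -0.7, 0.4]
opening: 0.0
finger_force: 0.0
t: 10.72
eef_pos: [0.476, 0.0433, 0.081]
ee_rot: [0.026, 1.0, 0.001, 0.0]
wrist_force: [0.0, 0.2, 0.7]
opening: 0.005
finger_force: 0.0
t: 10.98
eef_pos: [0.476, 0.0434, 0.0799]
ee_rot: [0.026, 1.0, 0.001, 0.0]
wrist_force: [0.7, 0.2, 0.6]
opening: 0.002
finger_force: 0.1
t: 11.22
eef_pos: [0.4759, 0.0434, 0.0789]
ee_rot: [0.026, 1.0, 0.001, 0.0]
wrist_force: [-0.5, -1.1, 1.8]
opening: 0.001
finger_force: 0.8
```

Scaled: 0.001 m is 0.016.

```bash
python3 shift.py '[[[0,0,0,0,0,0.016,0],[0,0,0,0,0,0,0]]]';python3 shift.py '[[[0,0,0,0,0,0.016,0],[0,0,0,0,0,0,0]]]';python3 shift.py '[[[0,0,0,0,0,0.016,0],[0,0,0,0,0,0,0]]]'
```

```text
t: 11.48
eef_pos: [0.4759, 0.0434, 0.0778]
ee_rot: [0.026, 1.0, 0.001, 0.0]
wrist_force: [-0.3, -0.9, 1.2]
opening: 0.002
finger_force: 0.8
t: 11.72
eef_pos: [0.4758, 0.0434, 0.0767]
ee_rot: [0.026, 1.0, 0.001, 0.0]
wrist_force: [-1.3, 0.1, 0.9]
opening: -0.001
finger_force: 0.7
t: 11.98
eef_pos: [0.4758, 0.0434, 0.0757]
ee_rot: [0.026, 1.0, 0.001, 0.0]
wrist_force: [-0.8, 0.2, 0.8]
opening: -0.005
finger_force: 0.7
```

Hatch 2 gives way at about 1 N, so it is the free one. I'll push it down to its stop.

Scaled: 0.005 m is 0.08, 0.004 m is 0.064.

```bash
python3 shift.py '[[[0,0,0,0,0,0.08,0],[0,0,0,0,0,0.08,0],[0,0,0,0,0,0.08,0],[0,0,0,0,0,0.064,0],[0,0,0,0,0,0,0]]]';python3 shift.py '[[[0,0,0,0,0,0.032,0],[0,0,0,0,0,0.032,0],[0,0,0,0,0,0,0]]]';python3 shift.py '[[[0,0,0,0,0,0.032,0],[0,0,0,0,0,0,0]]]'
```

```text
t: 12.6
eef_pos: [0.4753, 0.0434, 0.0561]
ee_rot: [0.026, 1.0, 0.001, -0.001]
wrist_force: [-0.5, 0.4, 0.7]
opening: -0.001
finger_force: 0.0
t: 12.98
eef_pos: [0.476, 0.0434, 0.053]
ee_rot: [0.026, 1.0, 0.001, 0.0]
wrist_force: [-0.0, -0.3, 1.9]
opening: 0.003
finger_force: 0.9
t: 13.22
eef_pos: [0.4761, 0.0434, 0.0526]
ee_rot: [0.026, 1.0, 0.001, 0.001]
wrist_force: [-6.3, -1.2, 16.2]
opening: -0.001
finger_force: 8.1
```

It stops 27 mm down, which matches 0.8 rad for a finger 22 mm wide (27·tan 0.8 ≈ 28). One more small press, then straight up and a check.

Scaled: 0.0015 m is 0.024.

```bash
python3 shift.py '[[[0,0,0,0,0,0.024,0],[0,0,0,0,0,0,0]]]';python3 shift.py '[[[0,0,0,0,0,-0.16,0],[0,0,0,0,0,-0.64,0],[0,0,0,0,0,-0.96,0],[0,0,0,0.8,0,-0.48,0],[0,0,0,0.8,0,-0.48,0]]]'; python3 shift.py '[[[0,0,0,0.8,0,-0.48,0],[0,0,0,0,0,0,0],[0,0,0,0,0,0,0]]]'; python3 - <<'E'
from station import r
from h import *
out=[]
for n,b in {"top":(150,150,210),"side":(180,130,140)}.items():
    c=r.calibration(n);p,d=r.read_camera(n)
    out.append(cv2.resize(p[b[1]:b[1]+110,b[0]:b[0]+190,::-1],(570,330),interpolation=cv2.INTER_CUBIC)[:290])
    v,u=np.mgrid[0:384,0:512];v=v.ravel();u=u.ravel();P=pts(c,np.c_[u,v],d[v,u])
    X=np.array([.9987,-.052]);Y=np.array([.052,.9987]);o=np.array([.5113,.0029])
    q=np.c_[(P[:,:2]-o)@X,(P[:,:2]-o)@Y,P[:,2]]
    k=(abs(q[:,1]-.039)<.022)&(abs(q[:,0])<.05)&(q[:,2]<.14)&(q[:,2]>.02)
    print(n,k.sum(), -np.arctan(np.polyfit(q[k,0],q[k,2],1)) if 0 else np.arctan(np.polyfit(q[k,0],q[k,2],1)[0]))
cv2.imwrite("pics/after.png",np.vstack(out))
E
```

```text
t: 13.48
eef_pos: [0.4762, 0.0434, 0.0524]
ee_rot: [0.026, 1.0, 0.002, 0.001]
wrist_force: [-11.9, -1.2, 27.7]
opening: -0.001
finger_force: 13.3
t: 14.1
eef_pos: [0.3751, 0.0481, 0.2202]
ee_rot: [0.026, 1.0, 0.001, 0.0]
wrist_force: [1.2, 0.5, -0.4]
opening: -0.001
finger_force: 0.0
t: 14.48
eef_pos: [0.3264, 0.0507, 0.2492]
ee_rot: [0.026, 1.0, 0.001, 0.001]
wrist_force: [1.2, 0.4, -0.8]
opening: -0.003
finger_force: 0.0
top 373 0.8025232696721738
side 133 0.7818645136500393
```

View pics/after.png

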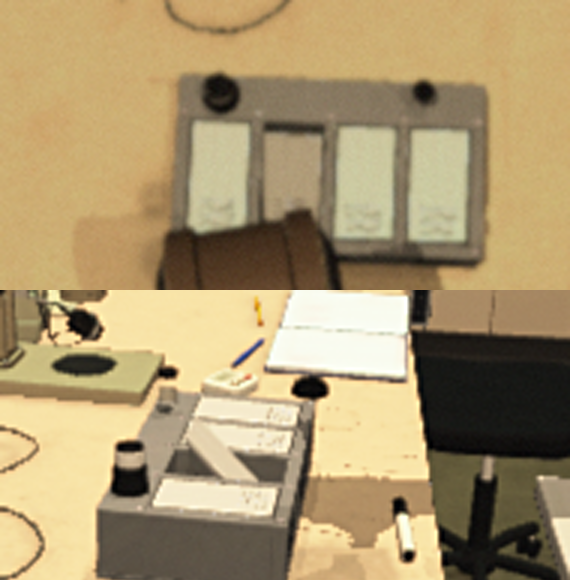

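Hatch 2 stands tilted at about 0.80 rad, seen at (295, 180) in the upper crop and (220, 450) in the lower. The eyepiece (220, 93) and vial (424, 92) are where they were, and the arm is clear.

```bash
python3 -c "
from station import r;print(r.job_done())"
```

```text
the job is handed in; nothing more can be done
None
```

Hatch 2 was the free one: I pushed it down to its stop (about 0.80 rad by the top camera, 0.78 by the side), drew the arm back clear, and handed the job in; hatches 3 and 4 held firm, hatch 1 was not pressed, and one test press landed at 19 N on the strip between hatches 2 and 3 when joint 6 hit its limit.

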